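Top up the sprung vial magazine

TASK

Top up the vial magazine with the slim vial that stands on the bench: pull the sprung follower back by its black knob, feel for the hidden catch with gentle sideways pressure and leave the follower held there, stand the vial upright in the lane behind the one already in it, then slip the knob out of the catch and ease the follower forward until it rests against the vials, and let go. Never force the knob against the catch, never let the follower snap forward, and leave the wide vial, the stopper and the timer where they are.

Things in the scene. Friction and masses are not known exactly. Their poses are not given: they have to be found in the camera images.
- magazine: Aluminium feed magazine fixed on the bench, 170 x 66 mm, front towards about world +y (yaw 1.22 to 1.92). Origin at bench level on the lane's centre line, mid-length. x: along the lane to its closed front (the spring pushes that way); y: to the side with the dark catch housing; z up. The housing is at y = 19 to 38 mm, its flat cover's top at z = 33 mm, and hides a rail with one notch.
- lane_floor (a point): Middle of the lane's floor: magazine x = 0, y = 0, z = 6 mm. The lane is 27.4 mm wide between straight walls whose tops are at z = 22 mm above the bench; the inner face of its front stop is at magazine x = +75 mm, the stop's top at z = 32 mm.
- follower (a joint): Follower's place in the lane, m: 0 fully forward, grows as pulled back, stop at 0.098. Its upright front face (top z = 34 mm) is at magazine x = 0.073 minus this; the knob's axis is 20 mm behind the face. Spring: 3 N at 0, 8 N at 0.098. About 0.022 with one vial in the lane, 0.046 with two. Let go uncaught it snaps forward; it must never run forward faster than 0.2 m/s.
- knob (a joint): Sideways place of the knob, m: 0 on the centre line, to 0.010 at the magazine's +y. Light friction (about 1 N), no spring. The hidden rail blocks it at 0.0015 except at the notch, where it goes to 0.010; there ease the follower forward (0 to 6 mm) until the notch holds it, then let go. To free it: pull back about 3 mm from the caught place, then knob to 0.
- knob_top (a point): Centre of the top of the knob: an upright black post, 14 x 14 mm, z = 28 to 68 mm above the bench, faces square to the magazine. Pinch it from above across the lane (along the magazine's y), fingertips no lower than z = 36 mm.
- tongue: Steel tongue under the knob that enters the notch; origin on the knob's axis at bench level. The notch is somewhere else each time and can only be felt: its middle is at a follower value of 0.066 to 0.090, and the tongue goes in within 2.5 mm of it. Press sideways with a few N; if blocked, back off, go a few mm on, try again. Force on the tongue must stay under 18 N.
- vial_loaded: Slim screw-cap vial with white cap, 25 mm diameter, 59 mm tall, already in the lane against the front stop. Origin at the centre of its underside, z up.
- vial_new: Slim white-capped vial like the loaded one (25 mm diameter, 59 mm tall, 20 to 45 g) on the bench, to be loaded. Origin at the centre of its underside, z up. Grip it across the lane (fingers along the magazine's y), above the lane walls: 24 to 56 mm above its underside (glass to 44 mm, then the cap).
- vial_wide: Wider, taller vial (28 mm diameter, 65 mm) that does not fit the lane; stands near the new vial, on either side of it. Leave alone. Origin at the centre of its underside.
- rubber_stopper: Rubber stopper, 35 mm wide, 30 mm tall, on the bench. Leave alone.
- timer: White timer, 66 x 58 x 20 mm, on the bench behind the magazine. Leave alone.

How it is judged:
By the outcome, as a careful person would: the job done as asked, in the order asked, and still so for the second after the job is handed in, with the robot touching nothing.
It also fails if it takes over 58 s, if anything falls off the work surface, if the arm or the gripper's body presses on something with over 40 N, if the wrist force passes 120 N, or if a joint passes its speed limit or range.

ROBOT

A 6-joint arm with a two-finger parallel gripper is mounted at the origin on a cart in front of the work surface, level with it; the furniture and walls round the work are solid. World frame = base frame: x ahead of the robot, y to its left, z up, the work surface at z = 0. Lengths are in m, angles in rad, forces in N, time in s.
With the tool pointing down it reaches from about 0.35 to 0.925 m from the base axis. Payload 6.4 kg.
Tool frame: the origin (TCP) lies midway between the tips of the shut fingers; the grasp point (between the pads) lies 19 mm behind it (env.hold_point_z is the distance from the TCP to the grasp point, in m); z points along the fingers, y is the direction in which the jaws open and shut (so a half turn about z gives the same grasp; the last joint's range is limited). The gripper opens to 85 mm and grips with 20 to 120 N. Pads are 22 mm wide; open, the fingers measure 114 mm over their backs; the gripper's body (76 mm by 85 mm) begins 54 mm behind the grasp point. The pads swing forward as they close: fully open they stand 13 mm farther back than shut.
Start: joints at [1.044, 0.245, 1.558, -0, 1.339, -0.174], TCP at [0.225, 0.61, 0.231] pointing down, gripper open.
Joint ranges: [-3.13, 3.13], [-1.02, 2.26], [0.13, 2.54], [-0.95, 4.09], [0.21, 2.88], [-2.74, 2.74]. Speed limits (rad/s): [2.57, 2.57, 3.14, 3.14, 3.14, 3.14].

INTERFACE

Orientations are given as a unit quaternion [x, y, z, w].
In Python, from bench import env gives the robot as it stands.
- The arm moves only by the shell command python3 -m inch 'ROWS'. ROWS is JSON, a list that holds one entry, the list of rows, each a list of 5 numbers: the shift along the tool's x, y, z in cm, then the turn about the tool's z in degrees, then the finger opening in cm, from 0 to 8.54. A call has 1 to 12 rows; each row shifts and turns the commanded pose from where the row before left it, along the tool's axes as they then stand; what a row does not reach is not made up. A row lasts 1/10 s, in which the tool goes at most 50 mm and 8.59 degrees, less where a joint would pass 70% of its speed; a pose out of reach is approached as far as the arm can. A call with a gripper value outside its range is refused whole. The fingers move at their own pace and stop on an object; the grip force is fixed at half the most. Time passes only in rows, so rows that do not move let the fingers close. It gives the time, the measured TCP pose, the force and the opening at its end, in the units of the state.
- env.sense(): the state, without advancing time (a new reading comes with each control period).
- env.snapshot(name): name is "scene" or "top" or "wrist"; returns a dict with "color" (420x560x3 uint8, blue, green, red), "fx", "fy", "cx", "cy" (pixels), "world_from_camera" (4x4, takes a point from camera to world coordinates). Camera axes: x right, y up, looking along -z (the intrinsics and any distortion apply to the point x, -y, -z); pixel columns grow to the right and rows downward; lengths in m; the calibration is good to about 2 mm. A picture is of the moment at which its call begins. There is no depth.
- env.job_done(): hands the job in, once; it reports no verdict.
Trained networks look in a picture, given as the dict that the camera call returned (one of the last four; its "shot" number tells which), for a name from the list of things; names that differ only in an ending like _2 or _b are one class to them, and where a whole thing is asked for, a point or a joint stands for the part that bears it (a point fixed in the world has none). Each returns a list of dicts, best first, with "p" (0 to 1); they miss things now and then, are a little off and sometimes report something else, mostly with a low value. They report only what shows in the picture. A call takes as long as a camera call.
- env.spot_in(picture, name): "extent" ([left, top, right, bottom] in pixels, round what is visible of it).
- env.pinpoint(picture, name): "location" ([column, row] in pixels: a listed point, or the origin of a listed thing).
The state is a dict: "time": time; "q": joint angles; "qd": joint speeds; "tau": joint torques, N m; "eef_pos": TCP position; "tool_rot": TCP orientation; "force": force on the tool from outside, world axes, zero at the start; "moment": the same for the moment, N m; "grip_width": finger opening in m.
Only numpy, scipy, OpenCV 4.12 (cv2) and the standard library are available. Lean on these libraries where they do the work, as an engineer would, in place of code of your own. Each camera call takes 0.05 s, during which the arm holds its last target. There are 200 camera calls.

## Working session

There is one attempt and no reset: what is moved stays moved. The work goes in short steps, Python scripts to look and compute and a shell command to move; the robot and the scene stay as the last step left them, time stands still between calls to the robot, and variables do not carry over. Pictures are saved under pics/ and viewed, about 8 in all and at most 12, crops included, and the job is handed in when it is done.

```bash
mkdir -p pics; ls; cat > h.py <<'E'
import numpy as np, cv2
from bench import env
def ray(pic,px):
    M=np.array(pic["world_from_camera"]); 
    d=np.array([(px[0]-pic["cx"])/pic["fx"],-(px[1]-pic["cy"])/pic["fy"],-1.])
    return M[:3,3],M[:3,:3]@d
def at_z(pic,px,z):
    o,d=ray(pic,px); return o+d*(z-o[2])/d[2]
def proj(pic,P):
    M=np.array(pic["world_from_camera"]); p=M[:3,:3].T@(np.array(P)-M[:3,3])
    return [pic["cx"]+pic["fx"]*p[0]/-p[2], pic["cy"]-pic["fy"]*p[1]/-p[2]]
E
python3 - <<'E'
from h import *
s=env.sense(); print({k:np.round(v,3) for k,v in s.items()})
Z=dict(magazine=0,lane_floor=.006,knob_top=.068,tongue=0,vial_loaded=0,vial_new=0,vial_wide=0,rubber_stopper=0,timer=0)
for c in ("top","scene"):
    p=env.snapshot(c); print(c,[k for k in p],p['fx'],np.round(p['world_from_camera'],3).tolist()); cv2.imwrite(f'pics/{c}0.png',p['color'])
    for n,z in Z.items():
        for r in env.pinpoint(p,n)[:2]: print(n,round(r['p'],2),np.round(r['location'],1),np.round(at_z(p,r['location'],z),4))
E
```

```text
pics
{'time': np.float64(0.0), 'q': array([ 1.044,  0.246,  1.559,  0.   ,  1.339, -0.174]), 'qd': array([ 0.001,  0.002, -0.001, -0.   ,  0.001,  0.002]), 'tau': array([ 3.0000e-03, -4.2951e+01, -3.2614e+01,  0.0000e+00,  5.0000e-03,
       -0.0000e+00]), 'eef_pos': array([0.224, 0.609, 0.23 ]), 'tool_rot': array([ 0.176,  0.984, -0.001, -0.   ]), 'force': array([0.289, 0.475, 0.634]), 'moment': array([-0.009,  0.011, -0.034]), 'grip_width': np.float64(0.085)}
top ['color', 'fx', 'fy', 'cx', 'cy', 'world_from_camera', 'shot'] 488.8841290149636 [[0.019, 0.996, -0.085, 0.481], [-1.0, 0.021, 0.014, 0.247], [0.015, 0.084, 0.996, 0.939], [0.0, 0.0, 0.0, 1.0]]
magazine 0.91 [320.6 246.2] [0.5066 0.1517 0.    ]
magazine 0.17 [274.7 137.9] [0.7161 0.2441 0.    ]
lane_floor 0.94 [319.9 246. ] [0.5068 0.1537 0.006 ]
lane_floor 0.61 [207.3 193.4] [0.6033 0.3712 0.006 ]
knob_top 0.67 [303.9 243.3] [0.5094 0.1885 0.068 ]
tongue 0.43 [304.4 245.7] [0.507  0.1829 0.    ]
tongue 0.18 [271.9 135.2] [0.7214 0.2496 0.    ]
vial_loaded 0.62 [307.8 242.6] [0.513  0.1764 0.    ]
vial_loaded 0.59 [287.6 2
[... 306 characters left out ...]
x', 'fy', 'cx', 'cy', 'world_from_camera', 'shot'] 403.1665204410041 [[0.866, 0.335, -0.372, 0.225], [-0.501, 0.588, -0.635, -0.281], [0.006, 0.736, 0.677, 0.632], [0.0, 0.0, 0.0, 1.0]]
magazine 0.94 [290.7 268.5] [0.5086 0.151  0.    ]
lane_floor 0.79 [291.9 266.9] [0.5101 0.1492 0.006 ]
knob_top 0.57 [287.7 233.2] [0.5188 0.1825 0.068 ]
tongue 0.74 [280.3 191.8] [0.611  0.3678 0.    ]
tongue 0.57 [286.7 254.2] [0.5211 0.1875 0.    ]
vial_loaded 0.46 [280.6 243.9] [0.5247 0.2187 0.    ]
vial_new 0.46 [279.1 192.7] [0.6067 0.3663 0.    ]
vial_wide 0.81 [226.6 212. ] [0.4669 0.3665 0.    ]
rubber_stopper 0.77 [176.8 222.1] [0.3561 0.3913 0.    ]
timer 0.58 [348.  204.6] [0.726  0.2483 0.    ]
```

```bash
python3 - <<'E'
import cv2,numpy as np
a=cv2.imread('pics/top0.png');b=cv2.imread('pics/scene0.png')
a=cv2.resize(a[90:390,150:450],(600,600),interpolation=3)
cv2.imwrite('pics/a.png',a)
b=cv2.resize(b[150:350,150:400],(750,600),interpolation=3)
cv2.imwrite('pics/b.png',b)
E
```

```text
(no output)
```

View pics/a.png

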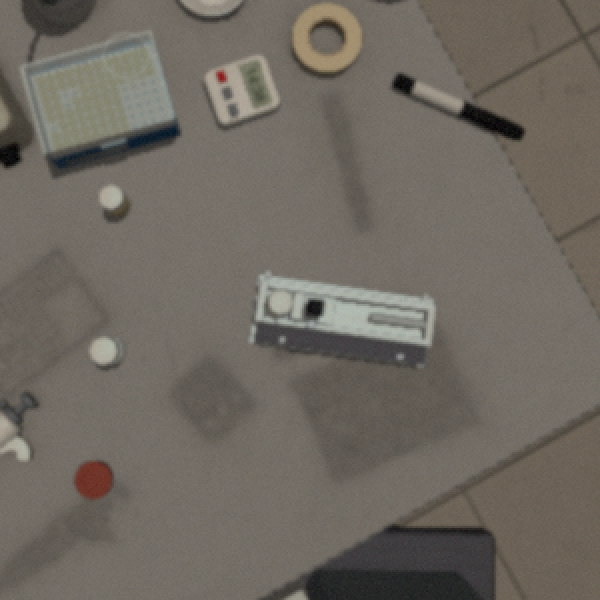

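View pics/b.png

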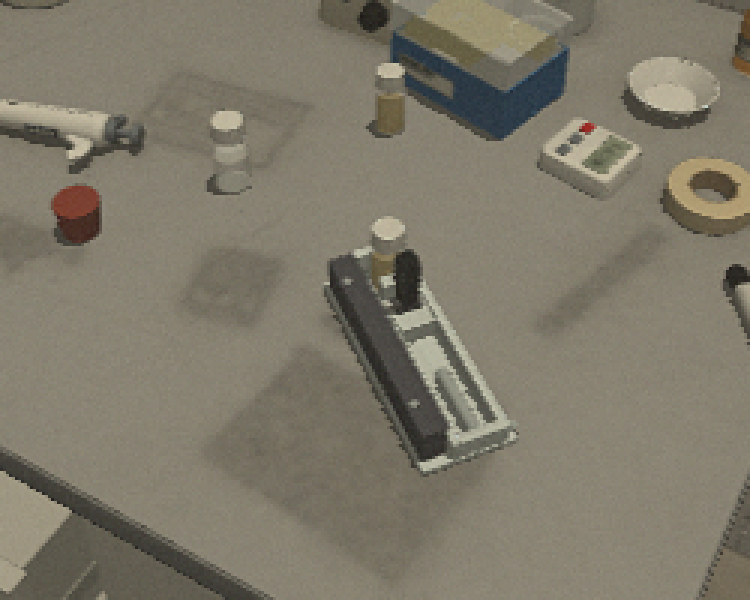

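The top view (2x crop) shows the magazine at crop (340,320), with its front to the left, the dark housing on the near side and the black knob at (314,308). The amber slim vial is at (112,205), the clear wide vial at (103,352), the red stopper at (93,480) and the timer at (240,90). The scene view agrees, and so do the networks. Next I turn the tool and go above the magazine.

```bash
python3 -m inch '[[[0,0,0,8.5,8.5],[0,0,0,8.5,8.5],[0,0,0,8.5,8.5],[0,0,0,8.5,8.5],[0,0,0,8.5,8.5],[0,0,0,8.5,8.5],[0,0,0,8.5,8.5],[0,0,0,8.5,8.5],[0,0,0,8.3,8.5]]]'; python3 -m inch '[[[-3.75,3.05,0,0,8.5],[-3.75,3.05,0,0,8.5],[-3.75,3.05,0,0,8.5],[-3.75,3.05,0,0,8.5],[-3.75,3.05,0,0,8.5],[-3.75,3.05,0,0,8.5],[-3.75,3.05,0,0,8.5],[-3.75,3.05,0,0,8.5],[-3.75,3.05,0,0,8.5],[-3.75,3.05,0,0,8.5],[-3.75,3.05,0,0,8.5],[0,0,0,0,5]]]'
cat > look.py <<'E'
import sys; from h import *
Z=dict(lane_floor=.006,magazine=0,knob_top=.068,tongue=0,vial_loaded=0,vial_new=0,vial_wide=0)
s=env.sense(); print(round(s['time'],2),np.round(s['eef_pos'],4),np.round(s['tool_rot'],4),np.round(s['force'],1))
p=env.snapshot('wrist'); cv2.imwrite(f'pics/{sys.argv[1]}.png',p['color']); print(np.round(p['world_from_camera'],3).tolist())
for n in sys.argv[2:]:
    for r in env.pinpoint(p,n)[:2]: print(n,round(r['p'],2),np.round(r['location'],1),np.round(at_z(p,r['location'],Z[n]),4))
E
python3 look.py w1 lane_floor magazine knob_top tongue vial_loaded
```

```text
time: 1.9
eef_pos: [0.2246, 0.61, 0.2313]
tool_rot: [0.748, 0.664, -0.0, 0.0]
force: [0.1, -0.6, 0.3]
grip_width: 0.0848
time: 3.1
eef_pos: [0.5137, 0.1577, 0.2317]
tool_rot: [0.748, 0.663, 0.0, 0.001]
force: [0.4, 0.7, -0.0]
grip_width: 0.0727
3.1 [0.5137 0.1577 0.2317] [7.483e-01 6.633e-01 2.000e-04 9.000e-04] [ 0.4  0.7 -0. ]
[[0.993, 0.115, 0.035, 0.523], [-0.12, 0.943, 0.309, 0.236], [0.002, -0.311, 0.95, 0.374], [0.0, 0.0, 0.0, 1.0]]
lane_floor 0.71 [277.6 180.9] [0.507  0.1507 0.006 ]
magazine 0.77 [278.4 179. ] [0.508  0.1515 0.    ]
knob_top 0.94 [278.5 164.1] [0.5127 0.1812 0.068 ]
tongue 0.49 [273.8 154.1] [0.5064 0.1812 0.    ]
tongue 0.4 [280.5 164.5] [0.5125 0.1683 0.    ]
vial_loaded 0.88 [278.9 128.5] [0.5158 0.2091 0.    ]
```

View pics/w1.png

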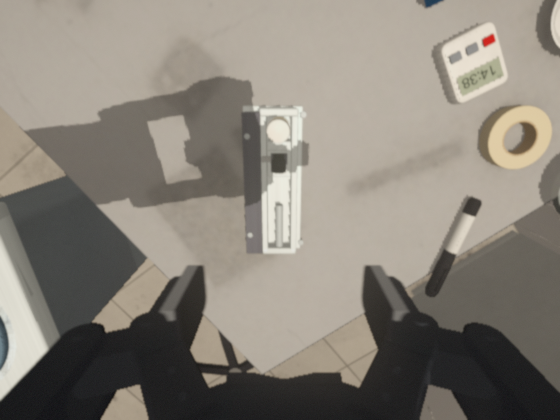

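The wrist view shows the lane upright at about column 280, with the knob at (279,162), the loaded vial at (279,130) and the housing at columns 245–262. Next I fit the yaw from the long edges.

```bash
python3 - <<'E'
from h import *
p=env.snapshot('wrist'); g=cv2.cvtColor(p['color'],cv2.COLOR_BGR2GRAY)
L=cv2.createLineSegmentDetector().detect(g)[0][:,0]
c=np.array([.508,.152])
for l in L:
    if np.hypot(l[2]-l[0],l[3]-l[1])<40 or not(235<min(l[0],l[2])<315) or not 90<min(l[1],l[3])<270 or abs(l[2]-l[0])>10: continue
    for z in (.022,.033):
        a,b=at_z(p,l[:2],z)[:2],at_z(p,l[2:],z)[:2]
        if a[1]>b[1]: a,b=b,a
        u=(b-a)/np.linalg.norm(b-a); print(np.round(l,1),z,'yaw deg',round(np.degrees(np.arctan2(u[1],u[0])),2),'off',np.round(((a+b)/2-c)@[-u[1],u[0]],4),'len',round(np.linalg.norm(b-a),3))
E
```

```text
[264.8 129.4 265.1 258.1] 0.022 yaw deg 82.72 off 0.0189 len 0.151
[264.8 129.4 265.1 258.1] 0.033 yaw deg 82.72 off 0.0183 len 0.146
[296.  174.4 293.6 251.9] 0.022 yaw deg 82.56 off -0.0154 len 0.094
[296.  174.4 293.6 251.9] 0.033 yaw deg 82.56 off -0.0149 len 0.091
[247.7 205.6 246.1 119.4] 0.022 yaw deg 82.64 off 0.0386 len 0.095
[247.7 205.6 246.1 119.4] 0.033 yaw deg 82.64 off 0.0374 len 0.092
[302.3 245.7 305.6 155.6] 0.022 yaw deg 82.72 off -0.0254 len 0.107
[302.3 245.7 305.6 155.6] 0.033 yaw deg 82.72 off -0.0246 len 0.104
[248.8 256.9 247.  206.9] 0.022 yaw deg 83.52 off 0.0397 len 0.063
[248.8 256.9 247.  206.9] 0.033 yaw deg 83.52 off 0.0384 len 0.061
[271.9 199.4 271.9 243.1] 0.022 yaw deg 82.95 off 0.0112 len 0.054
[271.9 199.4 271.9 243.1] 0.033 yaw deg 82.95 off 0.0108 len 0.052
[269.4 239.4 269.4 193.1] 0.022 yaw deg 82.82 off 0.014 len 0.057
[269.4 239.4 269.4 193.1] 0.033 yaw deg 82.82 off 0.0135 len 0.055
```

```bash
python3 -m inch '[[[1.2,-0.24,2.5,0.35,5],[1.2,-0.23,2.5,0,5],[0,0,4,0,4],[0,0,2.2,0,4],[0,0,0,0,4]]]'
python3 look.py w2 lane_floor magazine knob_top vial_loaded
```

```text
time: 3.95
eef_pos: [0.5059, 0.187, 0.1155]
tool_rot: [0.748, 0.664, -0.003, -0.002]
force: [0.0, -0.0, 0.5]
grip_width: 0.0399
3.95 [0.5059 0.187  0.1155] [ 0.7476  0.6642 -0.0033 -0.0022] [ 0.  -0.   0.5]
[[0.993, 0.11, 0.043, 0.517], [-0.118, 0.944, 0.309, 0.265], [-0.007, -0.312, 0.95, 0.257], [0.0, 0.0, 0.0, 1.0]]
lane_floor 0.78 [296.3 244.8] [0.5123 0.1497 0.006 ]
magazine 0.93 [292.6 242.2] [0.5092 0.1498 0.    ]
knob_top 0.84 [293.5 242.4] [0.5118 0.18   0.068 ]
knob_top 0.61 [293.  241.9] [0.5115 0.1804 0.068 ]
vial_loaded 0.6 [293.1 175.1] [0.5161 0.2087 0.    ]
```

View pics/w2.png

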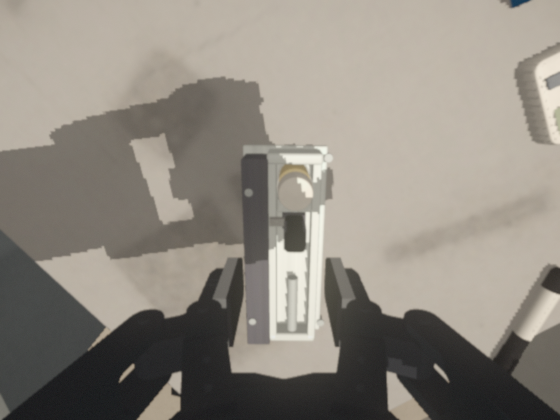

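The close view shows the knob's top at about (293,242) and the vial at (293,180), and neither finger is near anything. The measured TCP may still be settling, so I check again after one idle row.

```bash
python3 -m inch '[[[0,0,0,0,4],[0,0,0,0,4]]]'; python3 -c "
from h import *
s=env.sense(); print(s['q'],s['qd'])"
```

```text
time: 4.4
eef_pos: [0.5099, 0.1865, 0.1203]
tool_rot: [0.748, 0.663, 0.001, 0.001]
force: [-0.7, 0.5, 0.3]
grip_width: 0.0398
[1.41760741e-01 1.25906347e-01 1.91240232e+00 5.95559140e-06
 1.10143320e+00 2.61693925e-01] [-0.00048685  0.00536614  0.0069762   0.00192819 -0.00216607 -0.00036623]
```

```bash
python3 -m inch '[[[-0.5,0.28,0,0.3,4],[0,0,0,0,4],[0,0,0,0,4],[0,0,0,0,4]]]'
python3 look.py w3 lane_floor magazine knob_top vial_loaded; python3 - <<'E'
from h import *
g=cv2.imread('pics/w3.png',0); p=env.snapshot('wrist')
L=cv2.createLineSegmentDetector().detect(g)[0][:,0]; c=np.array([.508,.152])
for l in L:
    if np.hypot(l[2]-l[0],l[3]-l[1])<40 or not(235<min(l[0],l[2])<345) or abs(l[2]-l[0])>10: continue
    z=.022 if l[0]>266 else .033
    a,b=at_z(p,l[:2],z)[:2],at_z(p,l[2:],z)[:2]
    if a[1]>b[1]: a,b=b,a
    u=(b-a)/np.linalg.norm(b-a); print(np.round(l,1),z,'yaw',round(np.degrees(np.arctan2(u[1],u[0])),2),'off',np.round(((a+b)/2-c)@[-.992,.1262],4),'len',round(np.linalg.norm(b-a),3))
E
```

```text
time: 4.8
eef_pos: [0.5114, 0.1811, 0.1193]
tool_rot: [0.75, 0.661, -0.0, -0.0]
force: [-0.5, 0.2, -0.5]
grip_width: 0.0404
4.8 [0.5114 0.1811 0.1193] [ 7.500e-01  6.615e-01 -1.000e-04 -0.000e+00] [-0.5  0.2 -0.5]
[[0.992, 0.119, 0.038, 0.522], [-0.125, 0.943, 0.308, 0.259], [0.001, -0.31, 0.951, 0.261], [0.0, 0.0, 0.0, 1.0]]
lane_floor 0.68 [285.7 232.3] [0.5106 0.1549 0.006 ]
lane_floor 0.57 [287.5 236.1] [0.5117 0.1512 0.006 ]
magazine 0.97 [286.9 234.9] [0.5111 0.1499 0.    ]
knob_top 0.94 [285.1 231.8] [0.513  0.1805 0.068 ]
vial_loaded 0.8 [287.4 169.7] [0.5186 0.2071 0.    ]
[256.7 146.9 262.  334.4] 0.033 yaw 82.99 off 0.0182 len 0.158
[302.4 209.4 299.8 325.6] 0.022 yaw 82.66 off -0.0149 len 0.108
[268.  236.8 270.4 310.6] 0.022 yaw 83.69 off 0.0115 len 0.069
[311.2 313.2 314.6 205.6] 0.022 yaw 82.83 off -0.0246 len 0.098
[289.4 269.4 289.5 311.9] 0.022 yaw 83.23 off -0.0055 len 0.041
[267.6 315.7 265.9 250.7] 0.022 yaw 83.22 off 0.0137 len 0.062
[282.  274.4 280.9 323.2] 0.022 yaw 81.59 off 0.0013 len 0.048
```

```bash
python3 -m inch '[[[0,0.1,4,0,4],[0,0,2.9,0,4],[0,0,1,0,3],[0,0,0,0,2.4],[0,0,0,0,2.0],[0,0,0,0,2.0]]]'; python3 -m inch '[[[0,0,0,0,1.8],[0,0,0,0,1.7]]]';python3 -m inch '[[[0,0,0,0,1.6],[0,0,0,0,1.6]]]'
```

```text
time: 5.7
eef_pos: [0.5139, 0.1813, 0.0421]
tool_rot: [0.75, 0.662, 0.001, 0.001]
force: [-0.4, -0.2, 0.1]
grip_width: 0.02
time: 5.9
eef_pos: [0.5131, 0.1812, 0.0413]
tool_rot: [0.75, 0.662, 0.001, 0.0]
force: [0.2, 0.7, -0.6]
grip_width: 0.017
time: 6.1
eef_pos: [0.5125, 0.181, 0.0405]
tool_rot: [0.75, 0.662, 0.0, 0.0]
force: [0.1, 0.8, -0.4]
grip_width: 0.0157
```

```bash
python3 -m inch '[[[0,0,0,0,1.5],[0,0,0,0,1.45]]]';python3 -m inch '[[[0,0,0,0,1.4],[0,0,0,0,1.35]]]';python3 -m inch '[[[0,0,0,0,0.8],[0,0,0,0,0.8],[0,0,0,0,0.8]]]'
```

```text
time: 6.3
eef_pos: [0.5121, 0.1811, 0.0402]
tool_rot: [0.75, 0.662, -0.0, -0.0]
force: [-0.6, 0.5, 0.4]
grip_width: 0.0143
time: 6.5
eef_pos: [0.5119, 0.1811, 0.0401]
tool_rot: [0.75, 0.662, -0.001, -0.0]
force: [-3.0, -0.2, 2.4]
grip_width: 0.014
time: 6.8
eef_pos: [0.512, 0.1811, 0.0402]
tool_rot: [0.75, 0.662, -0.0, -0.0]
force: [-4.8, 0.2, 5.1]
grip_width: 0.013
```

```bash
python3 -m inch '[[[0,-0.03,0,0,0.8],[0,0,0,0,0.8],[0,0,0,0,0.8]]]';python3 -m inch '[[[-0.4,0,0,0,0.8],[-0.4,0,0,0,0.8],[-0.4,0,0,0,0.8],[0,0,0,0,0.8],[0,0,0,0,0.8]]]'
```

```text
time: 7.1
eef_pos: [0.512, 0.1811, 0.0402]
tool_rot: [0.75, 0.662, -0.0, -0.0]
force: [-3.6, 0.3, 3.9]
grip_width: 0.0129
time: 7.6
eef_pos: [0.5106, 0.1699, 0.0403]
tool_rot: [0.75, 0.661, 0.001, -0.001]
force: [-2.8, 5.0, 3.1]
grip_width: 0.0126
```

```bash
python3 -m inch '[[[-0.5,-0.02,0,0,0.8],[-0.5,-0.02,0,0,0.8],[-0.5,-0.02,0,0,0.8],[-0.5,0,0,0,0.8],[-0.5,0,0,0,0.8],[-0.5,0,0,0,0.8],[-0.25,0,0,0,0.8],[0,0,0,0,0.8],[0,0,0,0,0.8],[0,0,0,0,0.8]]]'
```

```text
time: 8.6
eef_pos: [0.5065, 0.138, 0.0403]
tool_rot: [0.75, 0.661, 0.001, -0.0]
force: [-1.7, 5.5, 0.4]
grip_width: 0.0133
```

```bash
python3 -m inch '[[[0,-0.1,0,0,0.8],[0,-0.1,0,0,0.8],[0,0,0,0,0.8],[0,0,0,0,0.8]]]';python3 -m inch '[[[0,-0.05,0,0,0.8],[0,0,0,0,0.8],[0,0,0,0,0.8]]]'
```

```text
time: 9.0
eef_pos: [0.505, 0.1382, 0.0403]
tool_rot: [0.75, 0.661, 0.002, 0.0]
force: [-0.0, 5.8, -1.3]
grip_width: 0.0128
time: 9.3
eef_pos: [0.5046, 0.1382, 0.0403]
tool_rot: [0.75, 0.661, 0.002, 0.0]
force: [0.9, 5.6, -2.0]
grip_width: 0.0129
```

```bash
python3 -m inch '[[[0,-0.05,0,0,0.8],[0,0,0,0,0.8],[0,0,0,0,0.8]]]';python3 -m inch '[[[0,-0.05,0,0,0.8],[0,0,0,0,0.8],[0,0,0,0,0.8]]]'
```

```text
time: 9.6
eef_pos: [0.5042, 0.1383, 0.0403]
tool_rot: [0.75, 0.661, 0.002, 0.0]
force: [1.2, 6.2, -1.7]
grip_width: 0.0132
time: 9.9
eef_pos: [0.5039, 0.1383, 0.0403]
tool_rot: [0.75, 0.661, 0.002, 0.001]
force: [2.4, 6.5, -2.6]
grip_width: 0.0126
```

```bash
python3 -m inch '[[[0,-0.1,0,0,0.8],[0,-0.05,0,0,0.8],[0,0,0,0,0.8],[0,0,0,0,0.8]]]'
```

```text
time: 10.3
eef_pos: [0.5037, 0.1384, 0.0404]
tool_rot: [0.75, 0.661, 0.004, 0.002]
force: [8.1, 6.3, -9.1]
grip_width: 0.0127
```

```bash
python3 -m inch '[[[0,0.2,0,0,0.8],[0,0.15,0,0,0.8],[-0.2,0,0,0,0.8],[-0.2,0,0,0,0.8],[0,0,0,0,0.8],[0,-0.15,0,0,0.8],[0,-0.15,0,0,0.8],[0,0,0,0,0.8],[0,0,0,0,0.8]]]'
```

```text
time: 11.2
eef_pos: [0.5033, 0.1344, 0.0404]
tool_rot: [0.75, 0.661, 0.003, 0.001]
force: [5.2, 5.1, -6.2]
grip_width: 0.013
```

Blocked again at about 0.0694. Next I back off, go on 4 mm and press.

```bash
python3 -m inch '[[[0,0.2,0,0,0.8],[0,0.15,0,0,0.8],[-0.2,0,0,0,0.8],[-0.2,0,0,0,0.8],[0,0,0,0,0.8],[0,-0.2,0,0,0.8],[0,-0.15,0,0,0.8],[0,0,0,0,0.8],[0,0,0,0,0.8]]]'
```

```text
time: 12.1
eef_pos: [0.5028, 0.1304, 0.0404]
tool_rot: [0.75, 0.661, 0.003, 0.001]
force: [5.0, 6.4, -6.8]
grip_width: 0.0129
```

```bash
python3 -m inch '[[[0,0.2,0,0,0.8],[0,0.15,0,0,0.8],[-0.2,0,0,0,0.8],[-0.2,0,0,0,0.8],[0,0,0,0,0.8],[0,-0.2,0,0,0.8],[0,-0.15,0,0,0.8],[0,0,0,0,0.8],[0,0,0,0,0.8]]]'
```

```text
time: 13.0
eef_pos: [0.5023, 0.1265, 0.0404]
tool_rot: [0.75, 0.661, 0.003, 0.001]
force: [6.1, 5.2, -6.2]
grip_width: 0.013
```

```bash
python3 -m inch '[[[0,0.2,0,0,0.8],[0,0.15,0,0,0.8],[-0.2,0,0,0,0.8],[-0.2,0,0,0,0.8],[0,0,0,0,0.8],[0,-0.2,0,0,0.8],[0,-0.15,0,0,0.8],[0,0,0,0,0.8],[0,0,0,0,0.8]]]'
```

```text
time: 13.9
eef_pos: [0.5002, 0.1223, 0.0403]
tool_rot: [0.75, 0.661, 0.001, 0.0]
force: [-0.3, 5.7, -1.7]
grip_width: 0.0131
```

It went in at about 0.081. Next I carry on sideways in steps.

```bash
python3 -m inch '[[[0,-0.1,0,0,0.8],[0,-0.1,0,0,0.8],[0,-0.1,0,0,0.8],[0,0,0,0,0.8],[0,0,0,0,0.8]]]';python3 -m inch '[[[0,-0.1,0,0,0.8],[0,-0.1,0,0,0.8],[0,0,0,0,0.8],[0,0,0,0,0.8]]]'
```

```text
time: 14.4
eef_pos: [0.4976, 0.1226, 0.0403]
tool_rot: [0.75, 0.661, 0.002, 0.001]
force: [1.3, 5.2, -2.6]
grip_width: 0.0126
time: 14.8
eef_pos: [0.4957, 0.1228, 0.0403]
tool_rot: [0.75, 0.661, 0.002, 0.001]
force: [2.3, 4.8, -2.4]
grip_width: 0.0128
```

```bash
python3 -m inch '[[[0,-0.05,0,0,0.8],[0,0,0,0,0.8],[0,0,0,0,0.8]]]';python3 -m inch '[[[0.1,0,0,0,0.8],[0.1,0,0,0,0.8],[0,0,0,0,0.8],[0,0,0,0,0.8]]]'
```

```text
time: 15.1
eef_pos: [0.4952, 0.1229, 0.0403]
tool_rot: [0.75, 0.661, 0.002, 0.001]
force: [1.5, 5.3, -2.8]
grip_width: 0.0132
time: 15.5
eef_pos: [0.4952, 0.1232, 0.0403]
tool_rot: [0.75, 0.662, 0.0, 0.002]
force: [2.7, -4.6, -2.9]
grip_width: 0.0129
```

```bash
python3 -m inch '[[[-0.08,0.05,0,0,0.8],[0,0,0,0,0.8],[0,0,0,0,0.8]]]'
```

```text
time: 15.8
eef_pos: [0.4952, 0.1231, 0.0404]
tool_rot: [0.75, 0.662, 0.0, 0.001]
force: [3.3, -4.1, -3.0]
grip_width: 0.0133
```

```bash
python3 -m inch '[[[-0.08,0.03,0,0,0.8],[0,0,0,0,0.8],[0,0,0,0,0.8]]]'
```

```text
time: 16.1
eef_pos: [0.4952, 0.123, 0.0404]
tool_rot: [0.75, 0.662, 0.001, 0.0]
force: [4.4, 1.5, -4.1]
grip_width: 0.0128
```

```bash
python3 -m inch '[[[-0.1,0,0,0,0.8],[0,0,0,0,0.8],[0,0,0,0,0.8]]]'; python3 -m inch '[[[0,-0.08,0,0,0.8],[0,0,0,0,0.8],[0,0,0,0,0.8]]]'; python3 -m inch '[[[0,-0.08,0,0,0.8],[0,0,0,0,0.8],[0,0,0,0,0.8]]]'
```

```text
time: 16.4
eef_pos: [0.4944, 0.1229, 0.0403]
tool_rot: [0.75, 0.661, 0.001, -0.001]
force: [2.4, 6.1, -2.8]
grip_width: 0.0132
time: 16.7
eef_pos: [0.4943, 0.1229, 0.0403]
tool_rot: [0.75, 0.661, 0.001, -0.0]
force: [5.1, 6.0, -5.8]
grip_width: 0.0128
time: 17.0
eef_pos: [0.4942, 0.1229, 0.0404]
tool_rot: [0.75, 0.661, 0.002, 0.0]
force: [7.3, 5.6, -8.5]
grip_width: 0.0131
```

It was not fully home before and now sits on the end stop: eef shift about 10.2 mm, force rising. Next I relax sideways and ease forward.

```bash
python3 -m inch '[[[0,0.08,0,0,0.8],[0.1,0,0,0,0.8],[0.1,0,0,0,0.8],[0,0,0,0,0.8],[0,0,0,0,0.8]]]'; python3 -m inch '[[[0.1,0,0,0,0.8],[0.05,0,0,0,0.8],[0,0,0,0,0.8],[0,0,0,0,0.8]]]'
```

```text
time: 17.5
eef_pos: [0.4944, 0.1232, 0.0404]
tool_rot: [0.75, 0.662, -0.0, 0.0]
force: [2.7, -3.8, -4.5]
grip_width: 0.0129
time: 17.9
eef_pos: [0.4944, 0.1235, 0.0403]
tool_rot: [0.75, 0.662, -0.001, 0.001]
force: [2.2, -10.1, -2.6]
grip_width: 0.0127
```

```bash
python3 -m inch '[[[-0.15,0,0,0,0.8],[-0.03,0,0,0,0.8],[0,0,0,0,0.8],[0,0,0,0,0.8]]]'; python3 -m inch '[[[0,0.1,0,0,0.8],[0,0.05,0,0,0.8],[0,0,0,0,0.8],[0,0,0,0,0.8]]]'
```

```text
time: 18.3
eef_pos: [0.4944, 0.1232, 0.0403]
tool_rot: [0.75, 0.662, -0.0, 0.0]
force: [4.5, -3.1, -5.9]
grip_width: 0.0129
time: 18.7
eef_pos: [0.4946, 0.1232, 0.0403]
tool_rot: [0.75, 0.662, -0.001, -0.001]
force: [-3.5, -4.1, 4.8]
grip_width: 0.0124
```

```bash
python3 -m inch '[[[-0.07,-0.06,0,0,0.8],[0,0,0,0,0.8],[0,0,0,0,0.8]]]'
```

```text
time: 19.0
eef_pos: [0.4946, 0.1231, 0.0403]
tool_rot: [0.75, 0.662, -0.0, -0.001]
force: [-2.5, 0.7, 2.4]
grip_width: 0.0125
```

```bash
python3 -m inch '[[[0,-0.04,0,0,1.0],[0,0,0,0,1.3],[0,0,0,0,1.4],[0,0,0,0,1.5],[0,0,0,0,1.7],[0,0,0,0,2.2]]]'; python3 -m inch '[[[0,0,0,0,3.2],[0,0,0,0,4],[0,0,-2,0,4.5],[0,0,-4,0,4.5],[0,0,-4,0,4.5],[0,0,0,0,4.5],[0,0,0,0,4.5]]]'; python3 look.py w4 knob_top vial_loaded
```

```text
time: 19.6
eef_pos: [0.4948, 0.1226, 0.0404]
tool_rot: [0.75, 0.662, 0.0, 0.0]
force: [-0.5, -0.5, -0.3]
grip_width: 0.022
time: 20.3
eef_pos: [0.4953, 0.1227, 0.1412]
tool_rot: [0.75, 0.662, 0.001, 0.001]
force: [0.7, 0.1, -0.3]
grip_width: 0.0448
20.3 [0.4953 0.1227 0.1412] [0.7499 0.6616 0.0009 0.0008] [ 0.7  0.1 -0.3]
[[0.992, 0.12, 0.036, 0.505], [-0.125, 0.943, 0.308, 0.2], [0.003, -0.31, 0.951, 0.283], [0.0, 0.0, 0.0, 1.0]]
knob_top 0.66 [282.3 216.5] [0.4955 0.125  0.068 ]
vial_loaded 0.95 [297.1  90. ] [0.5184 0.2093 0.    ]
```

View pics/w4.png

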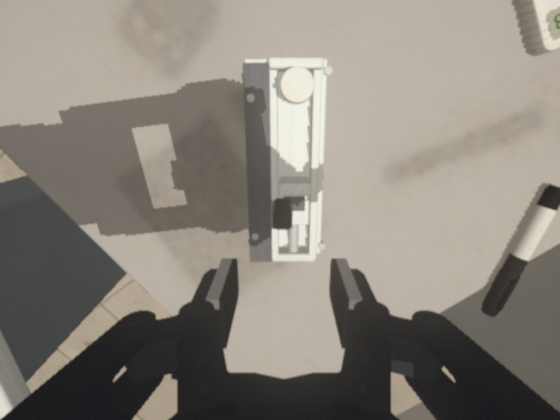

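The follower stays back by itself with nothing touching it: the knob at (283,212) is shifted to the housing side, and the loaded vial at (296,85) has the lane free behind it. Next I go above the new vial.

```bash
python3 -m inch '[[[4.3,1.33,-1,0,4.5],[4.3,1.33,-1,0,4.5],[4.3,1.33,-1,0,4.5],[4.3,1.33,0,0,4.5],[4.3,1.33,0,0,4.5],[4.3,1.33,0,0,4.5],[0,0,0,0,4.5],[0,0,0,0,4.5],[0,0,0,0,4.5]]]'; python3 look.py w5 vial_new vial_wide; python3 -c "
from h import *
p=env.snapshot('top')
for r in env.pinpoint(p,'vial_new')[:2]: print(r['p'],at_z(p,r['location'],0))"
```

```text
time: 21.35
eef_pos: [0.6052, 0.3678, 0.1688]
tool_rot: [0.75, 0.661, -0.001, -0.0]
force: [-0.5, -0.2, 0.3]
grip_width: 0.0452
21.35 [0.6052 0.3678 0.1688] [ 7.501e-01  6.614e-01 -1.300e-03 -3.000e-04] [-0.5 -0.2  0.3]
[[0.992, 0.119, 0.04, 0.616], [-0.125, 0.943, 0.309, 0.446], [-0.001, -0.312, 0.95, 0.311], [0.0, 0.0, 0.0, 1.0]]
vial_new 0.6 [285.6 189.8] [0.6071 0.3639 0.    ]
vial_wide 0.9 [149.1 200.7] [0.4696 0.3698 0.    ]
vial_wide 0.16 [228.8 373.8] [0.51   0.1431 0.    ]
0.49 [0.49216006 0.11714886 0.        ]
```

View pics/w5.png

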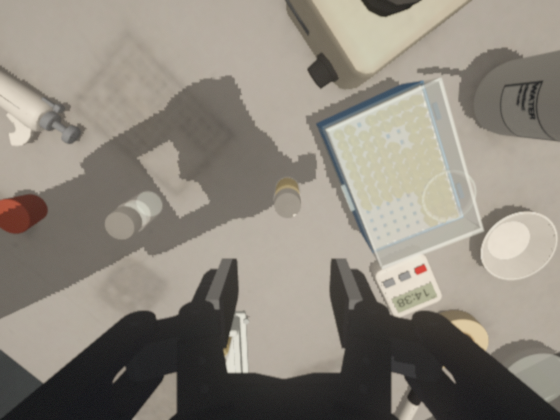

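The view shows the new vial's cap at about (288,205) and its base near (286,187). The wide vial is far to the left at (135,215), and the box edge is about 55 mm to the right. I check the base against the cap.

```bash
python3 - <<'E'
from h import *
p=env.snapshot('wrist'); print(at_z(p,(288,205),.059), proj(p,[.607,.366,0]),proj(p,[.607,.366,.059]))
for r in env.spot_in(p,'vial_new')[:2]: print(r)
im=p['color'][165:230,250:325]; print(cv2.imwrite('pics/cap.png',cv2.resize(im,(750,650),interpolation=2)[:600]))
E
```

```text
[0.61015538 0.36616831 0.059     ] [np.float64(284.05179598092013), np.float64(187.84443882101)] [np.float64(284.22321662461485), np.float64(205.65400624824179)]
{'extent': [272.0, 177.7, 302.1, 219.6], 'p': 0.88}
True
```

View pics/cap.png

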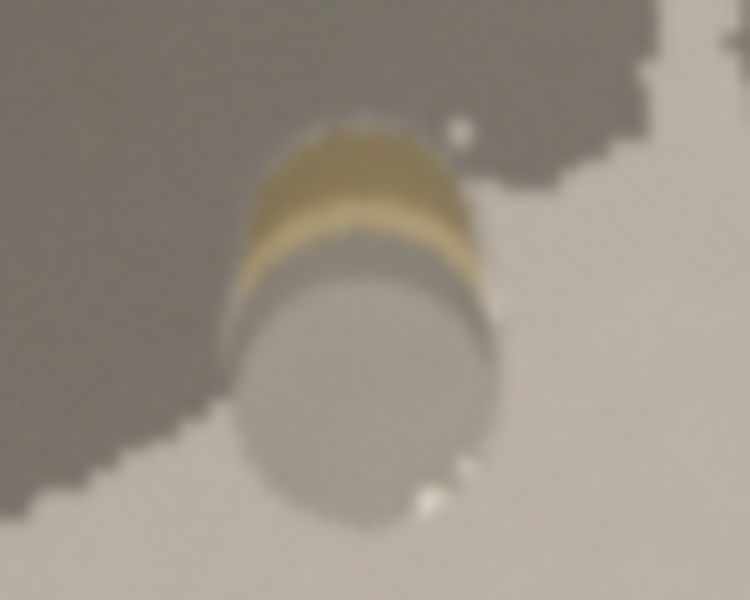

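```bash
python3 -m inch '[[[-0.14,0.32,4,0,3.8],[0,0,4,0,3.8],[0,0,3,0,3.8],[0,0,0,0,3.8],[0,0,0,0,3.8],[0,0,0,0,3.8]]]'; python3 -m inch '[[[0,0,1.5,0,3.8],[0,0,1.4,0,3.8],[0,0,0,0,3.2],[0,0,0,0,2.9],[0,0,0,0,2.7],[0,0,0,0,2.6]]]'; python3 -m inch '[[[0,0,0,0,2.5],[0,0,0,0,2.4]]]'
```

```text
time: 22.3
eef_pos: [0.6107, 0.3676, 0.0634]
tool_rot: [0.75, 0.662, 0.002, 0.001]
force: [0.7, -0.9, 0.5]
grip_width: 0.038
time: 22.9
eef_pos: [0.6088, 0.367, 0.0311]
tool_rot: [0.75, 0.662, -0.0, -0.0]
force: [-0.4, -0.2, -0.2]
grip_width: 0.0263
time: 23.1
eef_pos: [0.609, 0.367, 0.0313]
tool_rot: [0.75, 0.662, 0.0, 0.0]
force: [0.0, -0.2, -0.4]
grip_width: 0.0244
```

```bash
python3 -m inch '[[[0,0,0,0,1.5],[0,0,0,0,1.5],[0,0,0,0,1.5],[0,0,0,0,1.5]]]'; python3 -m inch '[[[0,0,-2,0,1.5],[0,0,-4,0,1.5],[0,0,-4,0,1.5],[0,0,0,0,1.5],[0,0,0,0,1.5],[0,0,0,0,1.5]]]'
```

```text
time: 23.5
eef_pos: [0.609, 0.367, 0.0314]
tool_rot: [0.75, 0.662, 0.0, -0.0]
force: [-1.0, 0.1, 0.6]
grip_width: 0.0223
time: 24.1
eef_pos: [0.6082, 0.3666, 0.1305]
tool_rot: [0.75, 0.662, -0.001, -0.0]
force: [-0.8, 0.5, -0.0]
grip_width: 0.0224
```

The vial is in the grip and lifted (opening 22.4 mm). Next I carry it over the lane at about x = +33 mm and settle there.

```bash
python3 -m inch '[[[-3.0,-1.1,0,0,1.5],[-4.3,-1.6,0,0,1.5],[-4.3,-1.6,0,0,1.5],[-4.3,-1.6,0,0,1.5],[-3.4,-1.36,0,0,1.5],[0,0,0,0,1.5],[0,0,0,0,1.5],[0,0,0,0,1.5],[0,0,0,0,1.5],[0,0,0,0,1.5]]]'; python3 -c "
from h import *
s=env.sense();print(s['eef_pos'],s['qd'].round(3))
e=s['eef_pos']; d=np.array([.512,.184])-e[:2]; u=np.array([.1253,.9921]); t=np.array([.9921,-.1253]); print('x',d@u*100,'y',d@t*100)"
```

```text
time: 25.1
eef_pos: [0.5131, 0.1852, 0.1311]
tool_rot: [0.75, 0.662, -0.0, -0.0]
force: [-0.4, 0.7, -0.2]
grip_width: 0.022
[0.51314652 0.18519538 0.13114311] [-0.001 -0.005  0.003  0.002  0.001 -0.001]
x -0.13295941782794715 y -0.09876799327093518
```

```bash
python3 -m inch '[[[-0.1,-0.1,3,0,1.5],[0,0,2.5,0,1.5],[0,0,1,0,1.5],[0,0,0,0,1.5],[0,0,0,0,1.5],[0,0,0,0,1.5]]]'; python3 look.py w6 vial_loaded;  python3 -c "
from h import *
s=env.sense();print(s['eef_pos'],s['qd'].round(3))
e=s['eef_pos']; d=np.array([.512,.184])-e[:2]; u=np.array([.1253,.9921]); t=np.array([.9921,-.1253]); print('x',d@u*100,'y',d@t*100)
im=cv2.imread('pics/w6.png')[80:380,130:430];cv2.imwrite('pics/w6c.png',cv2.resize(im,(600,600),interpolation=2))"
```

```text
time: 25.7
eef_pos: [0.513, 0.1839, 0.0678]
tool_rot: [0.75, 0.662, 0.001, 0.001]
force: [-0.5, -0.2, -0.4]
grip_width: 0.0221
25.7 [0.513  0.1839 0.0678] [0.7498 0.6616 0.0012 0.0008] [-0.5 -0.2 -0.4]
[[0.992, 0.119, 0.035, 0.523], [-0.125, 0.943, 0.308, 0.262], [0.004, -0.31, 0.951, 0.21], [0.0, 0.0, 0.0, 1.0]]
vial_loaded 0.69 [284.4 185.7] [0.5176 0.2096 0.    ]
[0.51273312 0.18382524 0.06761288] [-0.001  0.002  0.005 -0.001 -0.003 -0.   ]
x 0.008151943534941574 y -0.0749230031300436
```

View pics/w6c.png

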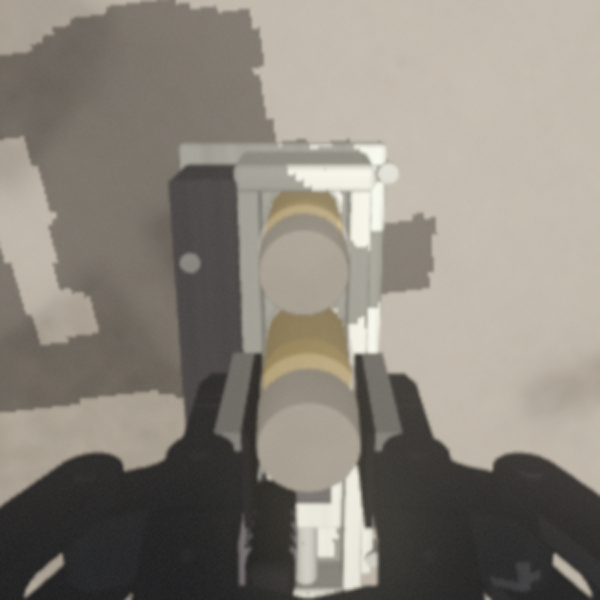

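The view (2x crop of columns 130–430 and rows 80–380) shows the held vial at (308,445) in line with the loaded one at (304,270), centred between the lane walls with the fingers above the housing. I trim the position and lower it gently.

```bash
python3 -m inch '[[[0,-0.05,0.4,0,1.5],[0,0,0.5,0,1.5],[0,0,0,0,1.5],[0,0,0,0,1.5],[0,0,0,0,1.5]]]'; python3 -m inch '[[[0,0,0.5,0,1.5],[0,0,0.5,0,1.5],[0,0,0,0,1.5],[0,0,0,0,1.5],[0,0,0,0,1.5]]]'
```

```text
time: 26.3
eef_pos: [0.5113, 0.1837, 0.0573]
tool_rot: [0.75, 0.662, 0.0, -0.0]
force: [0.7, 0.0, -0.6]
grip_width: 0.0224
time: 26.8
eef_pos: [0.5113, 0.1837, 0.0473]
tool_rot: [0.75, 0.662, -0.0, -0.0]
force: [1.6, -0.0, -1.1]
grip_width: 0.022
```

```bash
python3 -m inch '[[[0,0.06,0,0,1.5],[0,0,0.4,0,1.5],[0,0,0.3,0,1.5],[0,0,0,0,1.5],[0,0,0,0,1.5]]]'; python3 -m inch '[[[0,0,0.15,0,1.5],[0,0,0,0,1.5],[0,0,0,0,1.5]]]'
```

```text
time: 27.3
eef_pos: [0.5116, 0.1836, 0.0401]
tool_rot: [0.75, 0.662, -0.0, -0.0]
force: [-0.4, -0.4, -0.8]
grip_width: 0.0219
time: 27.6
eef_pos: [0.5118, 0.1836, 0.0388]
tool_rot: [0.75, 0.662, -0.0, -0.0]
force: [0.0, 0.1, 0.4]
grip_width: 0.0229
```

```bash
python3 -m inch '[[[0,0,0.12,0,1.5],[0,0,0,0,1.5],[0,0,0,0,1.5]]]'; python3 -m inch '[[[0,0,0.05,0,1.5],[0,0,0,0,1.5],[0,0,0,0,1.5]]]'
```

```text
time: 27.9
eef_pos: [0.5118, 0.1836, 0.0376]
tool_rot: [0.75, 0.662, -0.0, -0.0]
force: [-0.9, -0.5, -0.5]
grip_width: 0.0223
time: 28.2
eef_pos: [0.5119, 0.1837, 0.0374]
tool_rot: [0.75, 0.662, 0.0, 0.0]
force: [-1.2, 0.0, 3.5]
grip_width: 0.0222
```

```bash
python3 -m inch '[[[0,0,-0.05,0,2.2],[0,0,0,0,2.5],[0,0,0,0,2.8],[0,0,0,0,3.4],[0,0,0,0,4],[0,0,-2,0,4],[0,0,-4,0,4],[0,0,-3,0,4],[-2,-0.3,0,0,4],[-4.2,-0.66,0,0,4],[0,0,0,0,4],[0,0,0,0,4]]]'; python3 -m inch '[[[0,0,0,0,4],[0,0,0,0,4]]]'; python3 look.py w7 knob_top vial_loaded
```

```text
time: 29.4
eef_pos: [0.4946, 0.1228, 0.1277]
tool_rot: [0.75, 0.661, 0.0, -0.0]
force: [-0.3, 0.1, -0.7]
grip_width: 0.04
time: 29.6
eef_pos: [0.4948, 0.124, 0.1276]
tool_rot: [0.75, 0.662, 0.0, -0.0]
force: [-0.7, 0.4, 0.8]
grip_width: 0.04
29.6 [0.4948 0.124  0.1276] [ 7.496e-01  6.619e-01  0.000e+00 -1.000e-04] [-0.7  0.4  0.8]
[[0.992, 0.118, 0.038, 0.505], [-0.124, 0.943, 0.308, 0.202], [0.001, -0.31, 0.951, 0.27], [0.0, 0.0, 0.0, 1.0]]
knob_top 0.64 [282.9 228.8] [0.4948 0.1224 0.068 ]
vial_loaded 0.83 [297.6  89.4] [0.5174 0.2106 0.    ]
```

View pics/w7.png

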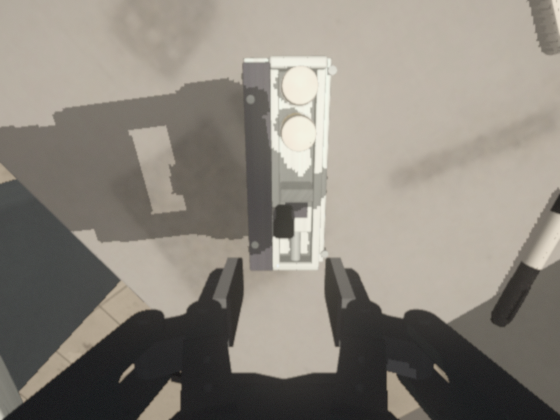

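Both caps are in line in the lane at (300,85) and (299,132), upright, and the knob is still caught at (284,218). Next I grip it again.

```bash
python3 -m inch '[[[-0.08,0,4,0,4],[0,0,3,0,4],[0,0,1.7,0,3.5],[0,0,0,0,2.6],[0,0,0,0,2],[0,0,0,0,1.8],[0,0,0,0,1.6]]]'; python3 -m inch '[[[0,0,0,0,1.5],[0,0,0,0,1.45]]]';python3 -m inch '[[[0,0,0,0,1.4],[0,0,0,0,1.35]]]'
```

```text
time: 30.45
eef_pos: [0.4955, 0.1226, 0.0419]
tool_rot: [0.75, 0.662, 0.001, 0.001]
force: [0.4, -0.6, 0.3]
grip_width: 0.0158
time: 30.65
eef_pos: [0.4948, 0.1225, 0.0411]
tool_rot: [0.75, 0.662, 0.0, 0.0]
force: [-0.9, 0.6, 0.7]
grip_width: 0.0143
time: 30.85
eef_pos: [0.4946, 0.1225, 0.0409]
tool_rot: [0.75, 0.662, 0.0, 0.0]
force: [-2.5, 0.1, 3.4]
grip_width: 0.0139
```

```bash
python3 -m inch '[[[0,-0.04,0,0,0.8],[0,0,0,0,0.8],[0,0,0,0,0.8]]]'; python3 -m inch '[[[-0.1,0,0,0,0.8],[-0.1,0,0,0,0.8],[0,0,0,0,0.8],[0,0,0,0,0.8]]]'
```

```text
time: 31.15
eef_pos: [0.4946, 0.1225, 0.041]
tool_rot: [0.75, 0.662, 0.0, 0.0]
force: [-1.6, -0.9, 4.2]
grip_width: 0.013
time: 31.55
eef_pos: [0.4945, 0.1217, 0.041]
tool_rot: [0.75, 0.661, 0.002, -0.0]
force: [0.3, 7.2, 2.3]
grip_width: 0.0131
```

```bash
python3 -m inch '[[[-0.1,0,0,0,0.8],[-0.1,0,0,0,0.8],[0,0,0,0,0.8],[0,0,0,0,0.8]]]'; python3 -m inch '[[[0,0.1,0,0,0.8],[0,0.1,0,0,0.8],[0,0,0,0,0.8],[0,0,0,0,0.8]]]'
```

```text
time: 31.95
eef_pos: [0.4943, 0.1199, 0.041]
tool_rot: [0.75, 0.661, 0.002, -0.0]
force: [0.7, 8.0, 2.7]
grip_width: 0.013
time: 32.35
eef_pos: [0.4962, 0.1196, 0.041]
tool_rot: [0.75, 0.661, 0.002, -0.0]
force: [2.0, 6.7, 3.4]
grip_width: 0.0125
```

```bash
python3 -m inch '[[[0,0.1,0,0,0.8],[0,0.1,0,0,0.8],[0,0.1,0,0,0.8],[0,0,0,0,0.8],[0,0,0,0,0.8]]]'; python3 -m inch '[[[0,0.1,0,0,0.8],[0,0.1,0,0,0.8],[0,0.1,0,0,0.8],[0,0,0,0,0.8],[0,0,0,0,0.8]]]'
```

```text
time: 32.85
eef_pos: [0.4992, 0.1193, 0.041]
tool_rot: [0.75, 0.661, 0.002, -0.0]
force: [0.5, 6.8, 2.9]
grip_width: 0.0131
time: 33.35
eef_pos: [0.5022, 0.1189, 0.041]
tool_rot: [0.75, 0.661, 0.002, -0.0]
force: [1.0, 6.6, 3.1]
grip_width: 0.0128
```

```bash
python3 -m inch '[[[0,0.1,0,0,0.8],[0,0.08,0,0,0.8],[0,0,0,0,0.8],[0,0,0,0,0.8]]]'
```

```text
time: 33.75
eef_pos: [0.504, 0.1187, 0.041]
tool_rot: [0.75, 0.661, 0.002, -0.0]
force: [1.0, 7.1, 2.5]
grip_width: 0.0129
```

```bash
python3 -m inch '[[[0.2,0.02,0,0,0.8],[0.4,0,0,0,0.8],[0.4,0,0,0,0.8],[0.4,0,0,0,0.8],[0.4,0,0,0,0.8],[0.4,0,0,0,0.8],[0.3,0,0,0,0.8],[0.2,0,0,0,0.8],[0,0,0,0,0.8],[0,0,0,0,0.8],[0,0,0,0,0.8]]]'
```

```text
time: 34.85
eef_pos: [0.5074, 0.1453, 0.041]
tool_rot: [0.75, 0.661, 0.001, -0.0]
force: [0.4, 6.1, 3.1]
grip_width: 0.0129
```

```bash
python3 -m inch '[[[0.2,0,0,0,0.8],[0.2,0,0,0,0.8],[0.2,0,0,0,0.8],[0.1,0,0,0,0.8],[0,0,0,0,0.8],[0,0,0,0,0.8]]]'; python3 -m inch '[[[0.1,0,0,0,0.8],[0.1,0,0,0,0.8],[0,0,0,0,0.8],[0,0,0,0,0.8]]]';  python3 -m inch '[[[0.1,0,0,0,0.8],[0.05,0,0,0,0.8],[0,0,0,0,0.8],[0,0,0,0,0.8]]]'
```

```text
time: 35.45
eef_pos: [0.5082, 0.1522, 0.041]
tool_rot: [0.75, 0.661, 0.001, -0.0]
force: [-0.1, 5.9, 4.4]
grip_width: 0.0124
time: 35.85
eef_pos: [0.5084, 0.1538, 0.041]
tool_rot: [0.75, 0.661, 0.001, -0.0]
force: [-0.1, 5.9, 5.5]
grip_width: 0.0127
time: 36.25
eef_pos: [0.5086, 0.1551, 0.041]
tool_rot: [0.75, 0.661, 0.001, -0.0]
force: [0.3, 5.3, 4.9]
grip_width: 0.0131
```

```bash
python3 -m inch '[[[0.1,0,0,0,0.8],[0.05,0,0,0,0.8],[0,0,0,0,0.8],[0,0,0,0,0.8]]]';  python3 -m inch '[[[0.1,0,0,0,0.8],[0.05,0,0,0,0.8],[0,0,0,0,0.8],[0,0,0,0,0.8]]]'
```

```text
time: 36.65
eef_pos: [0.5087, 0.156, 0.041]
tool_rot: [0.75, 0.662, 0.0, 0.0]
force: [-0.6, 1.8, 6.4]
grip_width: 0.0129
time: 37.05
eef_pos: [0.5088, 0.1564, 0.041]
tool_rot: [0.75, 0.662, -0.001, 0.001]
force: [-1.9, -3.7, 7.7]
grip_width: 0.0128
```

The follower now rests against the vials at about 0.0465 (force has gone from +5 to −4 N). I neutralise the force and let go gently.

```bash
python3 -m inch '[[[-0.07,-0.02,-0.08,0,0.8],[0,0,0,0,0.8],[0,0,0,0,0.8]]]'; python3 -m inch '[[[0,0,0,0,1.2],[0,0,0,0,1.35],[0,0,0,0,1.45],[0,0,0,0,1.6],[0,0,0,0,2],[0,0,0,0,3],[0,0,0,0,4],[0,0,-2,0,4],[0,0,-4,0,4],[0,0,-4,0,4],[0,0,0,0,4],[0,0,0,0,4]]]'; python3 look.py w8 knob_top vial_loaded; python3 - <<'E'
from h import *
p=env.snapshot('scene'); a=cv2.resize(p['color'][150:350,170:370],(600,600),interpolation=2)
w=cv2.imread('pics/w8.png')[30:330,220:360]; a=np.hstack([a[:,150:500],cv2.resize(w,(280,600))]); cv2.imwrite('pics/fin.png',a)
E
```

```text
time: 37.35
eef_pos: [0.5081, 0.1564, 0.041]
tool_rot: [0.75, 0.662, -0.001, 0.0]
force: [0.3, -1.8, 2.0]
grip_width: 0.0127
time: 38.55
eef_pos: [0.509, 0.157, 0.1426]
tool_rot: [0.75, 0.662, 0.001, 0.001]
force: [0.2, -1.1, -0.2]
grip_width: 0.0398
38.55 [0.509  0.157  0.1426] [0.7499 0.6616 0.0011 0.0008] [ 0.2 -1.1 -0.2]
[[0.992, 0.12, 0.035, 0.519], [-0.125, 0.943, 0.308, 0.235], [0.003, -0.31, 0.951, 0.285], [0.0, 0.0, 0.0, 1.0]]
knob_top 0.94 [284.3 219.8] [0.5103 0.1562 0.068 ]
vial_loaded 0.65 [286.7 135.6] [0.5192 0.2081 0.    ]
```

View pics/fin.png

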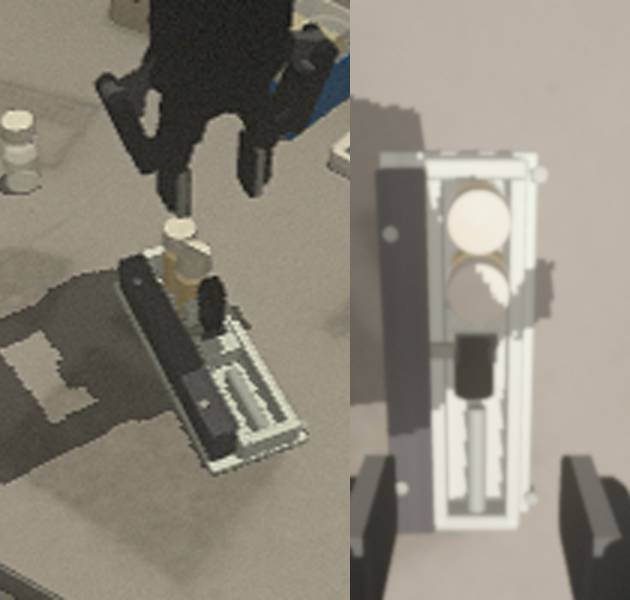

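Both vials stand upright against each other with the follower on them, and the knob is centred and free of the gripper.

```bash
python3 -c "
from h import *
print(env.job_done())"
```

```text
the job is handed in; nothing more can be done
None
```

The slim vial is loaded behind the first one, the follower rests against the pair, and I handed the job in at about 38.6 s of the 58 s allowed.

**What I did**
- **Finding the catch:** I pulled the knob back and pressed gently every 4 mm. It was blocked at follower values of about 0.065, 0.069, 0.073 and 0.077, and the tongue went in at about 0.081. The follower stayed held there on its own.
- **Loading:** I stood the new vial in the lane. I then pulled the knob back about 3 mm, brought it to the centre line and eased the follower forward at no more than about 40 mm/s until it touched the vials. I neutralised the force before opening the fingers.

**Last checks**
- **Result:** the final pictures show both vials upright in the lane, the knob centred and the gripper about 10 cm clear. The follower sits at about 0.0465, against the expected 0.046.
- **Bystanders:** the arm never went near the wide vial, the stopper or the timer, but I did not measure them again at the end.

**What did not go cleanly**
- **First ease-forward:** the knob was about 1 mm short of fully in, so I backed off and seated it properly.
- **Tongue force:** checking the hold put my estimate of the force on the tongue at about 17 N for a moment, close to the 18 N limit.

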